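Square a parts box up in the corner stop

ROBOT

A 6-joint arm with a two-finger parallel gripper is mounted at the origin on a cart in front of the work surface, level with it; the furniture and walls round the work are solid. World frame = base frame: x ahead of the robot, y to its left, z up, the work surface at z = 0. Lengths are in m, angles in rad, forces in N, time in s.
With the tool pointing down it reaches from about 0.2 to 0.875 m from the base axis. Payload 3.4 kg.
Tool frame: the origin (TCP) lies between the finger pads; the fingertips stand r.nose_length ahead of it and the grasp point (between the pads) lies 11 mm behind it (r.nose_length is the distance from the TCP to the fingertips, in m); z points along the fingers, y is the line along which they close (so a half turn about z gives the same grasp; the last joint's range is limited). The gripper opens to 94 mm and grips with 3 to 60 N. Pads are 16 mm wide; open, the fingers measure 119 mm over their backs; the gripper's body (75 mm by 177 mm) begins 78 mm behind the grasp point.
Start: joints at [1.129, 0.276, 1.505, -0, 1.361, -0.121], TCP at [0.181, 0.546, 0.213] pointing down, gripper open.
Joint ranges: [-2.89, 2.89], [-0.75, 2.08], [0.22, 2.7], [-1.18, 4.32], [0.11, 2.71], [-2.7, 2.7]. Speed limits (rad/s): [2.57, 2.57, 3.14, 3.14, 3.14, 3.14].

INTERFACE

Orientations are given as a unit quaternion [w, x, y, z].
In Python, from plant import r gives the robot as it stands. Calls block until the motion is done:
- r.move_to(position, orientation): joint-space move of the TCP to a pose.
- r.move_l(position, rot=None, vel=0.15, guard=None): straight line of the TCP; rot=None keeps the orientation; vel is the mean speed in m/s. With guard (N) it stops when the force on the tool has changed by that much, and returns True; else False.
- r.movej(angles): joint-space move.
- r.gripper_to(opening, f_grip=None): finger opening in m; f_grip is the grip in N (None keeps the last); returns when the fingers have stopped.
- r.hold(seconds).
- r.inverse_kinematics(position, orientation): joint angles nearest the present ones, or None.
- r.sense(): the state.
- r.snapshot(name): name is "scene" or "top"; returns (picture, depth): 480x640x3 uint8, red, green, blue; 480x640 float32, m along the optical axis (not along the pixel's ray), 0 where there is no reading.
- r.get_calibration(name): a dict with "fx", "fy", "cx", "cy" (pixels), "position" and "orientation" of the camera in the world. Camera axes: x right, y down, z forward; pixel columns grow to the right and rows downward; lengths in m; the calibration is good to about 2 mm. A picture is of the moment at which its call begins. get_calibration takes no time and is no camera call.
A pose or a line that the arm cannot do raises r.PlanningError and nothing moves.
- r.sign_off(): hands the job in; it is judged then, once.
Trained networks look in the newest picture that a camera, given by its name, has taken for a name from the list of things; names that differ only in an ending like _2 or _b are one class to them, and where a whole thing is asked for, a point or a joint stands for the part that bears it (a point fixed in the world has none). Each returns a list of dicts, best first, with "conf" (0 to 1); they miss things now and then, are a little off and sometimes report something else, mostly with a low value. They report only what shows in the picture. A call takes as long as a camera call.
- r.spot_in(name, camera): "centre" ([column, row] in pixels, amid what is visible of it).
- r.pinpoint(name, camera): "centre" ([column, row] in pixels: a listed point, or the origin of a listed thing).
The state is a dict: "t": time; "joints": joint angles; "dq": joint speeds; "joint_efforts": joint torques, N m; "ee_pos": TCP position; "tool_rot": TCP orientation; "wrist_force": force on the tool from outside, world axes, zero at the start; "torque": the same for the moment, N m; "opening": finger opening in m; "finger_force": force on a finger pad.
Only numpy, scipy, OpenCV 4.12 (cv2) and the standard library are available. Lean on these libraries where they do the work, as an engineer would, in place of code of your own. Each camera call takes 0.05 s, during which the arm holds its last target. There are 200 camera calls.

TASK

Push the wooden parts box over the bench into the metal corner stop, so that it sits square with its long side flat against the long rail and its end wall against the short rail, and with its sliding lid pushed fully shut. Only push it with the fingers: do not pick it up or tip it, leave the other things where they are, and finish with the gripper clear of the box.

Things in the scene. Friction and masses are not known exactly. Their poses are not given: they have to be found in the camera images.
- parts_box: Loose dovetailed wooden box, 100 (x) x 170 (y) x 52 mm, 0.3 kg, upright. Origin: centre of its underside; z up, y along its length. The lid slides out over its -y end, whose wall is 41 mm tall; +y is the closed end. Starts in front of the rails with its axes within 20 degrees of those of corner_stop. Seated, its origin is at x = -50, y = -85 mm in the corner_stop frame, axes parallel.
- parts_box_lid (a joint): Slide of the box's lid, in m: 0 = fully shut (a hard stop, lid edge flush with the -y end wall of the box), growing as the lid slides out towards the box's -y; starts 0.015 to 0.045. About 1.5 N of friction, no spring. The lid is 86 mm wide, 4 mm thick and lies 44 to 48 mm above the bench.
- lid_edge (a point): Middle of the lid's outer (-y) edge, the edge to push towards the box's +y to shut the lid; 46 mm above the bench. Its axes are those of the box.
- corner_stop: Fixed L-shaped aluminium stop, rails 18 mm wide and 24 mm high, 4 mm screw heads on top. Origin: the inner corner, at bench height; z up. Long rail: working face x = 0, from the corner 200 mm towards -y. Short rail: working face y = 0, from the corner 80 mm towards -x. The box belongs on the -x, -y side, long side along the long rail, its +y end at the short rail.
- coil_bobbin: Loose bystander, not to be moved: yellow wire bobbin, 30x40x46 mm. Origin: centre of its underside.
- insulator: Loose bystander, not to be moved: white porcelain insulator knob, 40 mm across, 47 mm tall. Origin: centre of its underside.
- tape_roll: Loose bystander, not to be moved: roll of black tape lying flat, 62 mm across, 19 mm tall. Origin: centre of its underside.
- fuse_carrier: Loose bystander, not to be moved: white porcelain fuse carrier, 22x78x32 mm. Origin: centre of its underside.
- eraser: Loose bystander, not to be moved: pink and blue eraser, 23x53x12 mm. Origin: centre of its underside.

How it is judged:
By the outcome, as a careful person would: the job done as asked, in the order asked, and still so for the second after the job is handed in, with the robot touching nothing.
It also fails if it takes over 64 s, if anything falls off the work surface, if the arm or the gripper's body presses on something with over 40 N, if the wrist force passes 120 N, or if a joint passes its speed limit or range.

## Working session

There is one attempt and no reset: what is moved stays moved. The work goes in short steps, each a Python script; the robot and the scene stay as the last script left them, time stands still between calls to the robot, and variables do not carry over. Pictures are saved under pics/ and viewed, at most 10 in all, crops included, and the job is handed in when it is done.

```bash
mkdir -p pics; ls
cat > h.py <<'E'
import numpy as np, cv2
from scipy.spatial.transform import Rotation as R
from plant import r
def Rq(q): return R.from_quat([q[1],q[2],q[3],q[0]])
def snap(n,f=None):
    p,d=r.snapshot(n)
    if f: cv2.imwrite('pics/'+f,cv2.cvtColor(p,cv2.COLOR_RGB2BGR))
    return p,d
def cloud(d,n):
    c=r.get_calibration(n); v,u=np.mgrid[:480,:640]
    P=np.stack([(u-c['cx'])/c['fx']*d,(v-c['cy'])/c['fy']*d,d],-1)
    return Rq(c['orientation']).apply(P.reshape(-1,3)).reshape(480,640,3)+np.array(c['position'])
def ray(px,n,z):
    c=r.get_calibration(n); d=Rq(c['orientation']).apply([(px[0]-c['cx'])/c['fx'],(px[1]-c['cy'])/c['fy'],1])
    o=np.array(c['position']); return o+d*(z-o[2])/d[2]
E
python3 - <<'E'
from h import *
for n in("scene","top"):
    p,d=snap(n,n+'0.png'); c=r.get_calibration(n); print(n,c)
    for k in "parts_box lid_edge corner_stop coil_bobbin insulator tape_roll fuse_carrier eraser".split():
        z=0.046 if k=='lid_edge' else 0
        print(k,[(np.round(a['centre']),round(a['conf'],2),ray(a['centre'],n,z)[:2].round(4)) for a in r.pinpoint(k,n)][:2])
s=r.sense();print(s['t'],s['tool_rot'],s['ee_pos'],r.nose_length)
E
```

```text
pics
plant.py
scene {'fx': 440.3734228207497, 'fy': 440.3734228207497, 'cx': 314.57208158942206, 'cy': 239.78654263452165, 'position': array([-0.06487607,  0.32141519,  0.48152892]), 'orientation': array([ 0.24086732, -0.41238426,  0.7645514 , -0.43287794])}
parts_box [(array([326., 267.]), 0.84, array([ 0.522 , -0.0797]))]
lid_edge []
corner_stop [(array([230., 265.]), 0.67, array([0.631 , 0.0738])), (array([242., 305.]), 0.58, array([0.5049, 0.1068]))]
coil_bobbin [(array([298., 332.]), 0.8, array([0.3933, 0.0615]))]
insulator [(array([214., 299.]), 0.78, array([0.5492, 0.1414]))]
tape_roll [(array([356., 211.]), 0.89, array([ 0.6779, -0.2738]))]
fuse_carrier [(array([228., 266.]), 0.66, array([0.6295, 0.0791])), (array([358., 208.]), 0.29, array([ 0.6905, -0.2868]))]
eraser [(array([320., 204.]), 0.63, array([ 0.7628, -0.2232]))]
top {'fx': 498.29046001114824, 'fy': 498.29046001114824, 'cx': 314.6687814934788, 'cy': 241.81780868497728, 'position': array([ 0.48419654, -0.08807201,  0.90859456]), 'orientation': array([ 0.03172889, -0.70302288,  0.71018609, -0.01969336])}
parts_box [(array([323., 256.]), 0.69, array([ 0.5249, -0.0877]))]
lid_edge [(array([322., 257.]), 0.45, array([ 0.5206, -0.0858]))]
corner_stop [(array([216., 264.]), 0.63, array([0.5116, 0.1085]))]
coil_bobbin [(array([243., 330.]), 0.79, array([0.391 , 0.0591]))]
insulator [(array([196., 240.]), 0.7, array([0.5565, 0.1447])), (array([243., 330.]), 0.21, array([0.3917, 0.0578]))]
tape_roll [(array([424., 166.]), 0.81, array([ 0.6876, -0.2747]))]
fuse_carrier []
eraser [(array([396., 134.]), 0.62, array([ 0.7501, -0.225 ])), (array([217., 267.]), 0.61, array([0.5064, 0.1063]))]
0.9 [2.50803370e-05 1.59716228e-01 9.87162966e-01 5.99783909e-05] [0.18135769 0.54570222 0.21350111] 0.008
```

View pics/top0.png

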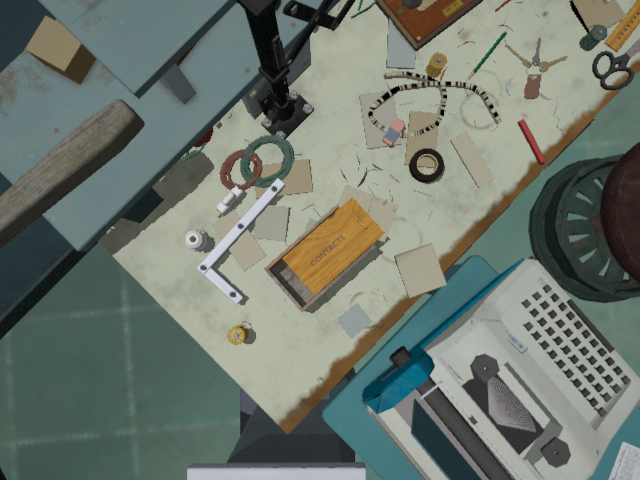

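View pics/scene0.png

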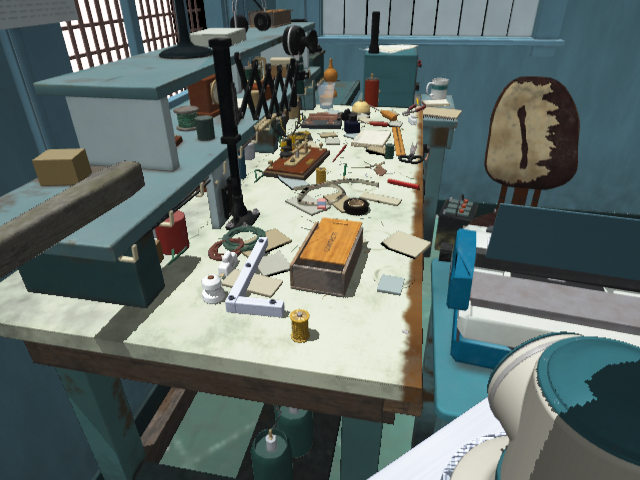

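The top view shows the corner at about (208,266), with the long rail running to (280,183) and the short rail to (237,297). The box is at about (325,253), gap at its lower-left +y end and lid sliding out at the upper right. The bobbin is at (238,335), the insulator at (196,240), and the fuse carrier at (231,199) just behind the long rail.

Next I'll measure them from depth.

```bash
cat >> h.py <<'E'
def rect(m,P):
    q=P[m][:,:2].astype(np.float32); c,s,a=cv2.minAreaRect(q*1000); return np.round(c,1),np.round(s,1),round(a,1)
def stopbox(f=None,show=True):
    p,d=snap('top',f); P=cloud(d,'top'); Z=P[...,2]
    hsv=cv2.cvtColor(p,cv2.COLOR_RGB2HSV)
    return p,P,Z,hsv
E
python3 - <<'E'
from h import *
def comps(n,P,lo,hi,xy,rad):
    Z=P[...,2]; m=((Z>lo)&(Z<hi)&(np.hypot(P[...,0]-xy[0],P[...,1]-xy[1])<rad)).astype(np.uint8)
    k,l,st,ce=cv2.connectedComponentsWithStats(m)
    for i in range(1,k):
        if st[i,4]>60: print(n,(lo,hi),st[i,4],ce[i].round(),rect(l==i,P),'zmed',np.median(Z[l==i]).round(4))
for n in("top","scene"):
    p,d=snap(n); P=cloud(d,n)
    b=(np.hypot(P[...,0]-.5,P[...,1]+.1)<.3)&(abs(P[...,2])<.008); print('bench z',np.median(P[...,2][b]))
    comps(n,P,.036,.062,(.53,-.09),.16)
    comps(n,P,.017,.034,(.56,.06),.17)
    hsv=cv2.cvtColor(p,cv2.COLOR_RGB2HSV)
    m=(hsv[...,0]>10)&(hsv[...,0]<24)&(hsv[...,1]>140)&(P[...,2]>.040)&(P[...,2]<.056)&(np.hypot(P[...,0]-.53,P[...,1]+.09)<.16)
    m=cv2.morphologyEx(m.astype(np.uint8),cv2.MORPH_OPEN,np.ones((3,3)))>0
    print('lid',m.sum(),rect(m,P))
    if n=='top':
        o=cv2.resize(cv2.cvtColor(p,cv2.COLOR_RGB2BGR)[160:320,180:400],None,fx=3.6,fy=3.6,interpolation=cv2.INTER_CUBIC); cv2.imwrite('pics/crop.png',o)
E
```

```text
bench z 0.00019997379548070127
top (0.036, 0.062) 5600 [329. 248.] (array([529.7, -92.1]), array([ 99.9, 198.4]), 41.0) zmed 0.0485
top (0.017, 0.034) 534 [236. 189.] (array([658.8,  72. ]), array([ 62.3, 108.9]), 37.5) zmed 0.0197
top (0.017, 0.034) 1747 [236. 242.] (array([553.6,  30.1]), array([ 98.6, 218.5]), 48.0) zmed 0.0244
lid 4314 (array([ 540.5, -105.2]), array([ 84.9, 162. ]), 40.9)
bench z -0.0009166795911751957
scene (0.036, 0.062) 2898 [329. 247.] (array([528.6, -93. ]), array([100.4, 201.3]), 41.0) zmed 0.0473
scene (0.017, 0.034) 1196 [251. 283.] (array([551.6,  29.9]), array([ 97.5, 219.3]), 48.4) zmed 0.0235
scene (0.017, 0.034) 241 [228. 255.] (array([657.3,  72.7]), array([ 51.2, 109.5]), 43.7) zmed 0.0193
scene (0.017, 0.034) 79 [159. 279.] (array([623. , 211.4]), array([ 2.8, 28.2]), 46.1) zmed 0.0257
scene (0.017, 0.034) 401 [316. 281.] (array([465.8, -17.6]), array([93.9,  5.4]), 41.9) zmed 0.0256
scene (0.017, 0.034) 116 [212. 289.] (array([545.4, 141.9]), array([32.6, 16.5]), 73.8) zmed 0.0279
lid 1823 (array([ 538.9, -105.3]), array([ 84.9, 162.6]), 41.0)
```

View pics/crop.png

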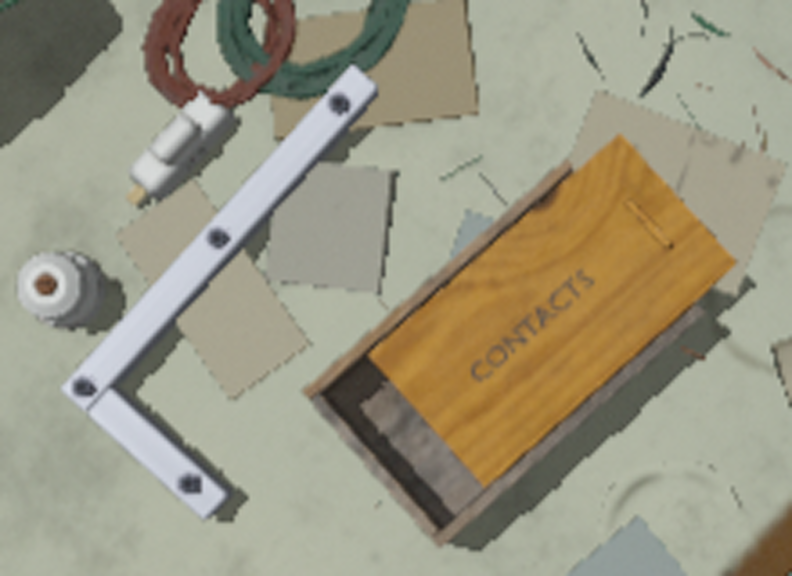

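The crop shows the stop clearly, the lid about 29 mm open at the upper right, and a clear path between the box and the rails. Before moving, I'll check the space the gripper body needs.

```bash
cat >> h.py <<'E'
O=np.array([.5057,.1139]); YAW=np.deg2rad(48.1)
X=np.array([np.cos(YAW),np.sin(YAW)]); Y=np.array([-X[1],X[0]])
def W(x,y,z=None):
    p=O+X*x/1e3+Y*y/1e3
    return p if z is None else np.array([*p,z])
def toS(P): q=P[...,:2]-O; return np.stack([q@X,q@Y],-1)*1e3
def Q(deg): # tool down, tool y along stop-frame angle deg (90 = along stop y)
    a=YAW+np.deg2rad(deg); y=np.array([np.cos(a),np.sin(a),0]); z=np.array([0,0,-1.]); x=np.cross(y,z)
    q=R.from_matrix(np.stack([x,y,z],1)).as_quat(); return np.array([q[3],q[0],q[1],q[2]])
E
python3 - <<'E'
from h import *
for n in("top","scene"):
    P=cloud(snap(n)[1],n); S=toS(P)
    ok=P[...,2]>.06
    for nm,(x0,x1,y0,y1) in dict(side=(-290,-60,-240,-30),endwide=(-150,50,-340,-200),endnarrow=(-95,0,-390,-190)).items():
        m=ok&(S[...,0]>x0)&(S[...,0]<x1)&(S[...,1]>y0)&(S[...,1]<y1)
        print(n,nm,m.sum(),P[m].min(0).round(3) if m.any() else '',P[m].max(0).round(3) if m.any() else '',S[m].min(0).round() if m.any() else '',S[m].max(0).round() if m.any() else '')
for nm,(x,y,a) in dict(side=(-222,-141,90),side2=(-108,-141,90),end=(-50,-290,0),end2=(-50,-175,0),endn=(-50,-290,90)).items():
    for h in(0,180):
        for z in(.02,.15):
            q=r.inverse_kinematics(W(x,y,z),Q(a+h)); print(nm,h,z,W(x,y).round(3),None if q is None else np.round(q,2))
E
```

```text
top side 1229 [ 0.484 -0.088  0.909] [ 0.484 -0.088  0.909] [-165. -119.] [-165. -119.]
top endwide 0    
top endnarrow 0    
scene side 0    
scene endwide 0    
scene endnarrow 0    
side 0 0.02 [ 0.462 -0.146] None
side 0 0.15 [ 0.462 -0.146] None
side 180 0.02 [ 0.462 -0.146] [-0.45  0.34  1.97 -0.    0.83  0.28]
side 180 0.15 [ 0.462 -0.146] [-0.45  0.19  1.79 -0.    1.16  0.28]
side2 0 0.02 [ 0.539 -0.061] [-0.24  0.41  1.85 -0.    0.89 -2.65]
side2 0 0.15 [ 0.539 -0.061] [-0.24  0.27  1.68 -0.    1.19 -2.65]
side2 180 0.02 [ 0.539 -0.061] [-0.24  0.41  1.85 -0.    0.89  0.49]
side2 180 0.15 [ 0.539 -0.061] [-0.24  0.27  1.68 -0.    1.19  0.49]
end 0 0.02 [ 0.688 -0.117] [-0.27  0.6   1.47 -0.    1.07 -1.11]
end 0 0.15 [ 0.688 -0.117] [-0.27  0.5   1.31 -0.    1.33 -1.11]
end 180 0.02 [ 0.688 -0.117] [-0.27  0.6   1.47 -0.    1.07  2.03]
end 180 0.15 [ 0.688 -0.117] [-0.27  0.5   1.31 -0.    1.33  2.03]
end2 0 0.02 [ 0.603 -0.04 ] [-0.18  0.48  1.71 -0.    0.95 -1.02]
end2 0 0.15 [ 0.603 -0.04 ] [-0.18  0.36  1.54 -0.    1.24 -1.02]
end2 180 0.02 [ 0.603 -0.04 ] [-0.18  0.48  1.71 -0.    0.95  2.12]
end2 180 0.15 [ 0.603 -0.04 ] [-0.18  0.36  1.54 -0.    1.24  2.12]
endn 0 0.02 [ 0.688 -0.117] [-0.27  0.6   1.47 -0.    1.07 -2.68]
endn 0 0.15 [ 0.688 -0.117] [-0.27  0.5   1.31 -0.    1.33 -2.68]
endn 180 0.02 [ 0.688 -0.117] [-0.27  0.6   1.47 -0.    1.07  0.46]
endn 180 0.15 [ 0.688 -0.117] [-0.27  0.5   1.31 -0.    1.33  0.46]
```

Run:
```python
from h import *
for n in("top","scene"):
    p,d=snap(n); P=cloud(d,n)
    rr=np.hypot(P[...,0],P[...,1]); an=np.degrees(np.arctan2(P[...,1],P[...,0]))
    for a in range(-20,70,15):
        m=(d>0)&(P[...,2]>.1)&(abs(an-a)<8)&(rr>.3)&(rr<.9)
        print(n,a,m.sum(),'min r',rr[m].min().round(3) if m.any() else '', 'z',np.percentile(P[...,2][m],[2,98]).round(2) if m.any() else '')
```

```text
top -20 0 min r  z 
top -5 6899 min r 0.768 z [0.11 0.39]
top 10 23990 min r 0.642 z [0.15 0.34]
top 25 21806 min r 0.598 z [0.16 0.22]
top 40 514 min r 0.666 z [0.17 0.21]
top 55 0 min r  z 
scene -20 0 min r  z 
scene -5 5044 min r 0.767 z [0.11 0.38]
scene 10 13804 min r 0.639 z [0.12 0.33]
scene 25 12200 min r 0.596 z [0.12 0.32]
scene 40 1860 min r 0.662 z [0.17 0.21]
scene 55 0 min r  z
```

```bash
cat >> h.py <<'E'
def st():
    s=r.sense(); S=toS(np.array(s['ee_pos'])); print('t',round(s['t'],2),'S',S.round(1),'z',round(s['ee_pos'][2],4),'F',np.round([np.dot(s['wrist_force'][:2],X),np.dot(s['wrist_force'][:2],Y),s['wrist_force'][2]],1))
def look(f=None):
    p,d=snap('top',f); P=cloud(d,'top'); S=toS(P); Z=P[...,2]; g=(d>0)&(S[...,0]>-230)&(S[...,0]<30)&(S[...,1]>-330)&(S[...,1]<15)
    m=g&(Z>.036)&(Z<.06); print('box rect (stop mm)',cv2.minAreaRect(S[m].astype(np.float32)), S[m].min(0).round(1),S[m].max(0).round(1))
    hsv=cv2.cvtColor(p,cv2.COLOR_RGB2HSV)
    l=m&(hsv[...,0]>10)&(hsv[...,0]<24)&(hsv[...,1]>140); l=cv2.morphologyEx(l.astype(np.uint8),cv2.MORPH_OPEN,np.ones((3,3)))>0
    print('lid',cv2.minAreaRect(S[l].astype(np.float32)))
    t=(d>0)&(Z>.08)&(S[...,1]>-420)&(S[...,1]<-190)&(S[...,0]>-150)&(S[...,0]<120)
    if t.any(): print('tall',S[t].min(0),S[t].max(0))
E
python3 - <<'E'
from h import *
q=Q(270)
r.move_to([.15,.38,.22],r.sense()['tool_rot']); 
r.move_to(W(-222,-141,.15),q); r.move_l(W(-222,-141,.02)); st()
print(r.move_l(W(-130,-141,.02),vel=.06,guard=15)); st()
print(r.move_l(W(-102,-141,.02),vel=.025,guard=6)); st()
r.move_l(W(-150,-141,.02)); st()
r.move_l(W(-200,-141,.12)); look('a.png'); st()
E
```

```text
t 5.13 S [-221.7 -141.6] z 0.0206 F [-0.   0.8  0.8]
False
t 6.82 S [-130.  -140.9] z 0.0199 F [-2.4 -0.3  1.4]
True
t 7.6 S [-110.8 -140.5] z 0.0196 F [-0.2  0.3  0.2]
t 8.0 S [-149.8 -141.3] z 0.0201 F [-0.7 -0.4 -0.2]
box rect (stop mm) ((-50.191009521484375, -148.63442993164062), (100.38636779785156, 198.35121154785156), 0.0646611750125885) [-100.4 -247.8] [ -0.  -49.5]
lid ((-50.40799331665039, -165.89703369140625), (162.1781768798828, 85.76477813720703), 89.88877868652344)
tall [  58.91682405 -419.8936441 ] [ 119.9965884  -235.14297746]
t 8.94 S [-199.8 -140.3] z 0.1191 F [ 0.7  0.1 -0.1]
```

View pics/a.png

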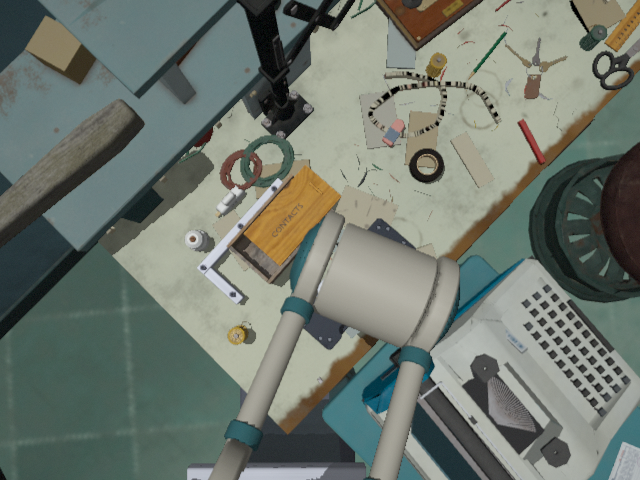

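The view shows the box flush along the long rail (frame angle 0.06°), with 49.5 mm left to the short rail. Next I'll check the wrist's clearance to the lamp at about (285,110) before the end push.

Run:
```python
from h import *
from scipy.spatial import cKDTree
T=np.array(r.sense()['ee_pos']); A=[];B=[]
for n in("top","scene"):
    p,d=snap(n); P=cloud(d,n)[d>0]
    near=np.hypot(*(P[:,:2]-T[:2]).T)<.17
    A.append(P[near&(P[:,2]>T[2]+.05)])
    S=toS(P); B.append(P[(~near)&(P[:,2]>.07)&(S[:,0]>0)&(P[:,0]>.55)&(P[:,2]<.8)])
A=np.vstack(A);B=np.vstack(B)
print('arm rel extents',(A-T).min(0).round(3),(A-T).max(0).round(3), len(A),len(B))
for tgt in(W(-55,-268,.02),W(-55,-268,.12),W(-55,-180,.02)):
    da=np.arctan2(tgt[1],tgt[0])-np.arctan2(T[1],T[0])
    C=R.from_euler('z',da).apply(A-T)+tgt   # hand part keeps rotating with base; hand body treated apart
    dd,i=cKDTree(B).query(C); k=dd.argmin(); print(tgt.round(3),'min dist',dd.min().round(3),C[k].round(3),B[i[k]].round(3))
```

```text
arm rel extents [-0.127 -0.08   0.106] [0.088 0.108 0.499] 25829 120638
[ 0.668 -0.106  0.02 ] min dist 0.067 [ 0.725 -0.064  0.414] [ 0.771 -0.022  0.39 ]
[ 0.668 -0.106  0.12 ] min dist 0.074 [ 0.756 -0.127  0.254] [ 0.807 -0.074  0.265]
[ 0.603 -0.047  0.02 ] min dist 0.095 [ 0.694 -0.062  0.152] [ 0.767 -0.018  0.193]
```

Run:
```python
from h import *
c=[Q(0),Q(180)]
r.move_l(W(-200,-141,.15)); r.gripper_to(.04)
r.move_to(W(-55,-268,.15),c[0]); r.move_l(W(-55,-268,.02)); st()
print(r.move_l(W(-55,-195,.02),vel=.05,guard=15)); st()
print(r.move_l(W(-55,-168,.02),vel=.02,guard=6)); st()
r.move_l(W(-55,-215,.02)); r.move_l(W(-55,-235,.15)); st(); look('b.png')
```

```text
t 12.64 S [ -54.7 -268.7] z 0.021 F [ 0.3 -0.4  0.7]
False
t 14.25 S [ -54.9 -195.2] z 0.02 F [ 0.6 -2.5  2. ]
True
t 15.1 S [ -55.1 -180.2] z 0.0201 F [-0.4 -0.2  0.7]
t 16.5 S [ -55.4 -234. ] z 0.149 F [ 0.8  0.3 -0. ]
box rect (stop mm) ((-50.70722579956055, -86.06426239013672), (169.6456756591797, 100.32788848876953), 89.95500946044922) [-100.9 -170.9] [-0.5 -1.3]
lid ((-50.89274978637695, -88.48699951171875), (163.42959594726562, 85.33409118652344), 89.95128631591797)
tall [-143.12202412 -419.81450874] [ 109.84706424 -190.00062642]
```

View pics/b.png

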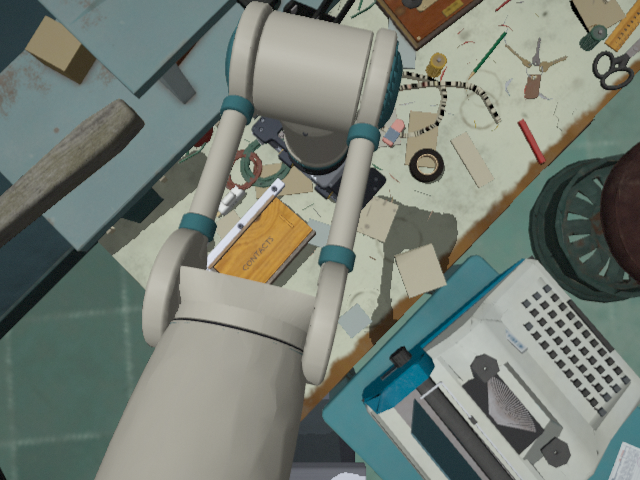

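The box reads about 1 mm from seated. The arm hides part of it: the box shows at (262,243) and the rail at (245,220). I'll give both sides a firmer push, then clear the arm and look.

Run:
```python
from h import *
r.move_l(W(-55,-200,.02)); 
print(r.move_l(W(-55,-168,.02),vel=.015,guard=10)); st()
r.move_l(W(-55,-200,.02)); r.move_l(W(-55,-220,.15)); r.move_l(W(-150,-160,.17)); r.gripper_to(.094)
r.move_to(W(-150,-85,.15),Q(270)); r.move_l(W(-130,-85,.02)); st()
print(r.move_l(W(-98,-85,.02),vel=.015,guard=10)); st()
r.move_l(W(-130,-85,.02)); r.move_l(W(-150,-100,.2))
r.move_to([.30,-.30,.25],Q(270)); look('c.png')
p,d=snap('scene'); P=cloud(d,'scene'); S=toS(P);m=(P[...,2]>.036)&(P[...,2]<.06)&(S[...,0]>-140)&(S[...,0]<15)&(S[...,1]>-260)&(S[...,1]<15)
print(cv2.minAreaRect(S[m].astype(np.float32)))
for n in("scene","top"):
    P=cloud(snap(n)[1],n); S=toS(P); m=(P[...,2]>.019)&(P[...,2]<.028)&(S[...,0]>1.5)&(S[...,0]<25)&(S[...,1]>-215)&(S[...,1]<25); print('rail',cv2.minAreaRect(S[m].astype(np.float32)))
    for k in "coil_bobbin insulator tape_roll eraser".split(): print(k,[ray(a['centre'],n,0)[:2].round(4) for a in r.pinpoint(k,n)][:1])
im=cv2.imread('pics/c.png')[160:320,180:400]; cv2.imwrite('pics/c2.png',cv2.resize(im,None,fx=3.6,fy=3.6,interpolation=cv2.INTER_CUBIC)); st()
```

```text
True
t 19.09 S [ -54.6 -180.5] z 0.021 F [ 0.6 -1.7  1.4]
t 24.73 S [-129.8  -85.6] z 0.0205 F [ 0.  -0.  -0.4]
True
t 26.08 S [-110.7  -84.4] z 0.0198 F [-0.2 -0.1  1.1]
box rect (stop mm) ((-49.963294982910156, -85.60441589355469), (170.33743286132812, 100.70133972167969), 89.87242126464844) [-100.4 -170.8] [ 0.4 -0.5]
lid ((-50.41267013549805, -88.23542022705078), (163.6560821533203, 85.49927520751953), 89.72592163085938)
tall [  58.98838067 -419.88686453] [ 119.99608237 -224.93977822]
((-51.71234130859375, -86.509033203125), (175.5258331298828, 100.62163543701172), 89.99989318847656)
rail ((10.579658508300781, -89.1572036743164), (14.646921157836914, 215.57127380371094), 0.7805995345115662)
coil_bobbin [array([0.3958, 0.0603])]
insulator [array([0.555 , 0.1383])]
tape_roll [array([ 0.6897, -0.2832])]
eraser [array([ 0.7548, -0.225 ])]
rail ((10.12253189086914, -91.60602569580078), (218.1455078125, 17.13532257080078), 89.9844970703125)
coil_bobbin [array([0.3892, 0.0594])]
insulator [array([0.5591, 0.1447])]
tape_roll [array([ 0.689 , -0.2786])]
eraser [array([ 0.7488, -0.2236])]
t 29.47 S [-445.3 -123.3] z 0.25 F [-0.4 -0.1  0.4]
```

View pics/c2.png

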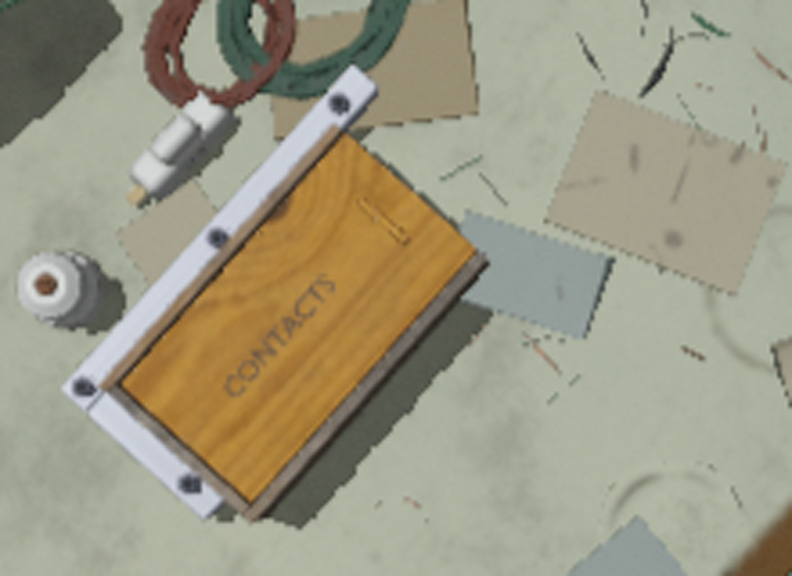

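The box is flush in the corner with the lid shut: its corner is at (110,388) in the crop and the lid end lines up with the box end. The bystanders haven't moved. Both firm pushes stopped at the same hard positions as before.

```bash
python3 -c "
from h import *
print(r.sign_off())"
```

```text
the job is handed in; nothing more can be done
None
```

I pushed the box square into the corner stop with its lid fully shut and handed the job in at about 29.5 s. The last camera check showed it seated to within about 1 mm, the gripper clear of the box and no sign that any bystander had moved; the judge's verdict wasn't shown.

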